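# Fixture a radio tuner and tune it, coarse then fine

### The job

Pick up the grey tuner unit and set it down gently, dial up, flat between the four corner stops of the blue fixture. Let go of it, then first turn the large black outer knob until the white frame is centred on the red mark (within 3 mm), and after that turn the small inner knob until the yellow needle lies on the green mark. Leave the other things on the bench where they are.

Things in the scene. Friction and masses are not known exactly. Their poses are not given: they have to be found in the camera images.
- tuner_grip (a point): Loose grey tuner unit, 190 mm long (its y), 60 wide (its x), 45 high, about 0.64 kg, panel up. This point: half-way up (22.5 mm above the underside), 15 mm from mid-length towards +y, near the centre of mass; grasp here across the width. The knobs, 73 mm from it towards -y, rise 57 mm above the panel; the rest of the panel is flat and the dial parts cannot be touched. z is up.
- tuner_foot (a point): Centre of the underside of the tuner unit; same axes. The common vertical axis of the two knobs passes 58 mm from it towards -y, at x = 0.
- fixture_bed (a point): Centre of the upper face of the fixed blue base plate (228 mm long along its y, 110 wide, 6 thick). The tuner's underside centre belongs here, its length along y, either way round. Aluminium stops at the four corners rise 14 mm above the face and leave the tuner 4 mm play on every side; they cover 22 mm of each long side at each end, the rest of the long sides is free.
- coarse_grip (a point): Centre, half-way up, of the coarse outer knob: black ribbed drum, 50 mm diameter, 24 mm high, from 4 to 28 mm above the panel; turns about its vertical axis. Round: can be taken at any yaw.
- fine_grip (a point): Centre of the fine inner knob: aluminium cylinder, 22 mm diameter, from 29.5 to 57 mm above the panel, on the same axis, above the drum. This point is 44 mm above the panel.
- coarse (a joint): Angle of the coarse knob (rad), 0 to 3.4, grows clockwise seen from above; starts between 0 and 0.5. 1 rad clockwise moves the white frame 24 mm towards -y of the tuner (towards the knobs). Stays where it is left; friction 0.06 N m. Does not turn the fine knob.
- fine (a joint): Angle of the fine knob (rad), 0 to 3.0, grows clockwise seen from above; starts between 0 and 0.3. 1 rad clockwise moves the needle 10 mm towards -y of the tuner. Stays where it is left; friction 0.02 N m. Does not turn the coarse knob.
- frame_mid (a point): Centre of the white frame, an outline 16 mm (along y) by 22 mm with a 10 mm opening along y, that slides along the tuner's y in the larger black dial window on the panel; the tuner's axes. It starts 24 to 72 mm on the +y side of the red mark.
- needle_mid (a point): Middle of the yellow needle, 2 mm wide (along y), 12 mm long, that slides along the tuner's y in the smaller black dial window; the tuner's axes. It starts 9 to 24 mm on the +y side of the green mark.
- driver: Screwdriver with red handle, lying, 150 mm long; bystander. Origin on its underside.
- meter: Yellow multimeter, 85 x 150 x 36 mm, lying; bystander. Origin under its centre.
- jar: Glass jar, 68 mm diameter, 90 mm high; bystander. Origin under its centre.
- tin: Can with blue label, 76 mm diameter, 100 mm high; bystander. Origin under its centre.
- spanner: Steel spanner, lying, 160 mm long; bystander. Origin on its underside.
- tape: Blue tape roll on a closed hub, 90 mm diameter, 25 mm high; bystander. Origin under its centre.
- parts_bin: Yellow open bin, 100 x 150 x 50 mm; bystander. Origin under its centre.
- red_mid (a point): Middle of the red mark, a 4 mm wide line across the larger dial window; the tuner's axes. It stays where it is on the tuner.
- green_mid (a point): Middle of the green mark, a 4 mm wide line across the smaller dial window; the tuner's axes. It stays where it is on the tuner.

How it is judged:
By the outcome, as a careful person would: the job done as asked, in the order asked, and still so for the second after the job is handed in, with the robot touching nothing.
It also fails if it takes over 70 s, if anything falls off the work surface, if the arm or the gripper's body presses on something with over 40 N, if the wrist force passes 120 N, or if a joint passes its speed limit or range.

### The arm

A 7-joint arm with a two-finger parallel gripper is mounted at the origin on the work surface. World frame = base frame: x ahead of the robot, y to its left, z up, the work surface at z = 0. Lengths are in mm, angles in rad, forces in N, time in s.
With the tool pointing down it reaches from about 425 to 1025 mm from the base axis. Payload 9.4 kg.
Tool frame: the origin (TCP) lies on the centre line of the jaws, within the pads' length; the fingertips stand 25 mm ahead of it and the grasp point (between the pads) lies 6 mm ahead of it (r.finger_overhang is the distance from the TCP to the fingertips, in mm); z points along the fingers, y is the line along which they close (so a half turn about z gives the same grasp; the last joint's range is limited). The gripper opens to 85 mm and grips with 20 to 120 N. Pads are 22 mm wide; open, the fingers measure 114 mm over their backs; the gripper's body (76 mm by 85 mm) begins 54 mm behind the grasp point. The pads swing forward as they close: fully open they stand 13 mm farther back than shut.
Start: joints at [-1.404, 0.599, -0.003, 1.599, 0.002, 0.943, -0.08], TCP at [175.012, 703.559, 256.275] pointing down, gripper open.
Joint ranges: [-2.57, 2.57], [-0.35, 1.97], [-1.29, 1.29], [0.11, 2.56], [-1.05, 4.19], [0.11, 1.86], [-2.63, 2.63]. Speed limits (rad/s): [2.22, 2.22, 3.01, 3.01, 3.14, 3.14, 3.14].

### API

Orientations are given as a unit quaternion [w, x, y, z].
In Python, from station import r, eyes gives the robot as it stands.
- The arm moves only by the shell command python3 -m crank 'ROWS' [FORCE]. ROWS is JSON, a list of rows, each a list of 3 entries, a list of its own where there are three numbers: the turn, a rotation vector about the tool's x, y, z in units of 6 degrees (1.0 is 6 degrees), then the shift along the tool's x, y, z in units of 30 mm (1.0 is 30 mm), then the closure, from -1 (fully open) to 1 (shut). In form: [[[rx, ry, rz], [x, y, z], claw], ...]. A call has 1 to 8 rows; each row is the pose to reach, as a shift and turn from the pose commanded when the call began, along the tool's axes at that moment; what a row does not reach only later rows make up. A row lasts 1/12 s, in which the tool goes at most 41.7 mm and 7.16 degrees, less where a joint would pass 70% of its speed; a pose out of reach is approached as far as the arm can. A call with a gripper value outside its range is refused whole. The fingers move at their own pace and stop on an object; FORCE is the grip in N (left out, the last holds). Time passes only in rows, so rows that repeat a pose let the fingers close. It gives the time, the measured TCP pose, the force, the opening and the grip force at its end, in the units of the state.
- r.get_obs(): the state, without advancing time (a new reading comes with each control period).
- eyes.camera(name): name is "scene" or "top" or "wrist"; returns the picture (420x560x3 uint8, red, green, blue); there is no depth.
- eyes.camera_params(name): a dict with "camera_matrix" (3x3 intrinsics, pixels), "R" (3x3) and "t" (3): a world point X has camera coordinates R X + t. Camera axes: x right, y down, z forward; pixel columns grow to the right and rows downward; lengths in mm; the calibration is good to about 2 mm. The wrist camera is an equidistant fisheye: a pixel r from the principal point sees the ray r / f radians off the axis. A picture is of the moment at which its call begins: read the wrist's pose just before it. camera_params takes no time and is no camera call; for the wrist camera it gives the pose at the moment of the call.
- r.hand_in(): hands the job in; it is judged then, once.
The state is a dict: "time": time; "joint_positions": joint angles; "joint_vel": joint speeds; "joint_efforts": joint torques, N m; "ee_pos": TCP position; "orientation": TCP orientation; "force": force on the tool from outside, world axes, zero at the start; "torque": the same for the moment, N m; "width": opening from 0.0 (shut) to 1.0 (fully open); "grip_force": force on a finger pad.
Only numpy, scipy, OpenCV 4.12 (cv2) and the standard library are available. Lean on these libraries where they do the work, as an engineer would, in place of code of your own. Each camera call takes 0.05 s, during which the arm holds its last target. There are 200 camera calls.

## Working session

There is one attempt and no reset: what is moved stays moved. The work goes in short steps, Python scripts to look and compute and a shell command to move; the robot and the scene stay as the last step left them, time stands still between calls to the robot, and variables do not carry over. Pictures are saved under pics/ and viewed, at most 13 in all, crops included, and the job is handed in when it is done.

```bash
ls; mkdir -p pics; python3 - <<'E'
from station import r, eyes
import cv2,numpy as np
o=r.get_obs();print(o)
a=eyes.camera("top");b=eyes.camera("scene")
cv2.imwrite("pics/top0.png",a[:,:,::-1]);cv2.imwrite("pics/scene0.png",b[:,:,::-1])
for n in("top","scene","wrist"):print(n,eyes.camera_params(n))
E
```

```text
pics
{'time': 0.0, 'joint_positions': array([-1.40372565,  0.60017695, -0.00256504,  1.60012639,  0.00178939,
        0.94289192, -0.07980226]), 'joint_vel': array([-8.51510267e-04,  7.40190456e-04,  3.72757240e-05,  3.55228864e-04,
        1.38894311e-03,  4.64899517e-04, -2.95187712e-03]), 'joint_efforts': array([-1.12943930e-03, -7.76442790e+01,  1.56489071e+00, -2.58010805e+01,
        1.23443815e-02,  9.12194490e-03, -1.03833870e-05]), 'ee_pos': array([174.88156926, 703.14756737, 255.38041147]), 'orientation': array([-3.47855598e-05,  1.21549987e-01,  9.92584989e-01, -7.99393367e-04]), 'force': array([-0.87131864,  1.16253774, -0.24984646]), 'torque': array([-0.00873796,  0.0434354 ,  0.05578154]), 'grip_force': 0.0, 'width': 1.005087886580337}
top {'camera_matrix': array([[388.50449874,   0.        , 273.85176998],
       [  0.        , 388.50449874, 209.24332064],
       [  0.        ,   0.        ,   1.        ]]), 'R': array([[ 0.01409353, -0.99986056,  0.00895748],
       [-0.99689453, -0.01474473, -0.07735566],
       [ 0.07747695, -0.00783945, -0.99696332]]), 't': array([ -36.39550256,  548.54397245, 1042.50075646])}
scene {'camera_matrix': array([[541.43716152,   0.        , 285.13275506],
       [  0.        , 541.43716152, 207.04968788],
       [  0.        ,   0.        ,   1.        ]]), 'R': array([[ 0.86281946,  0.5054231 ,  0.00949094],
       [ 0.40914869, -0.68719462, -0.60030068],
       [-0.29688371,  0.52183431, -0.79971809]]), 't': array([-474.88130732, -171.8291803 , 1884.62476112])}
wrist {'camera_matrix': array([[325.1922621 ,   0.        , 277.45652739],
       [  0.        , 325.1922621 , 207.39037045],
       [  0.        ,   0.        ,   1.        ]]), 'R': array([[ 0.24090032,  0.97054932, -0.00102751],
       [ 0.92881105, -0.23023306,  0.2903494 ],
       [ 0.28156185, -0.07089963, -0.95692015]]), 't': array([-724.41345096,  -38.80512188,  378.03012319])}
```

View pics/top0.png

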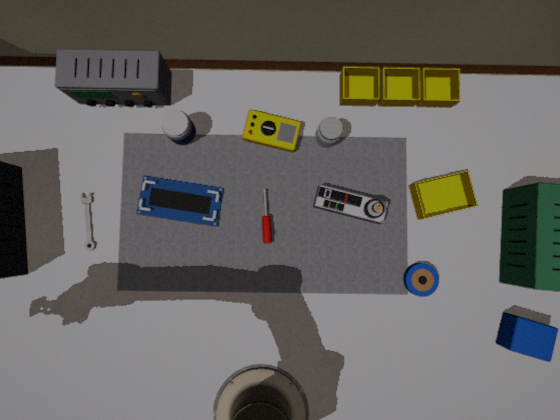

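View pics/scene0.png

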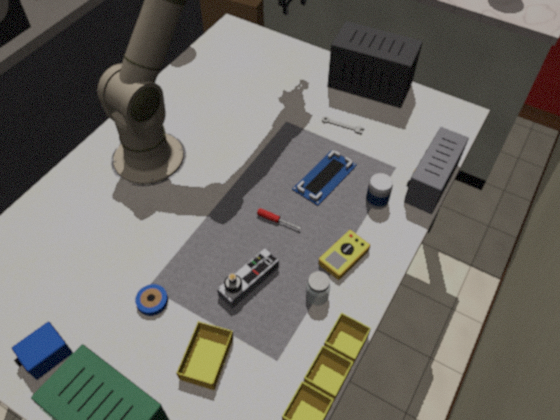

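```bash
cat > h.py <<'E'
from station import r, eyes
import cv2,numpy as np
from scipy.spatial.transform import Rotation as Ro
def cam(n,save=None):
    p=eyes.camera_params(n); a=eyes.camera(n)
    if save: cv2.imwrite(f"pics/{save}.png",a[:,:,::-1])
    return a,p
def cast(p,uv,z,fish=False):
    uv=np.atleast_2d(np.float64(uv)); K=p["camera_matrix"]
    d=(uv-[K[0,2],K[1,2]])/K[0,0]
    if fish:
        th=np.linalg.norm(d,axis=1,keepdims=True); s=np.sin(th)/np.maximum(th,1e-9)
        v=np.hstack([d*s,np.cos(th)])
    else: v=np.hstack([d,np.ones((len(d),1))])
    w=v@p["R"]; c=-p["R"].T@p["t"]
    return (c+w*((z-c[2])/w[:,2])[:,None])[:,:2]
def proj(p,X,fish=False):
    K=p["camera_matrix"]; c=np.atleast_2d(X)@p["R"].T+p["t"]
    if fish:
        n=np.linalg.norm(c[:,:2],axis=1); th=np.arctan2(n,c[:,2]); q=c[:,:2]*(th/n)[:,None]
    else: q=c[:,:2]/c[:,2:]
    return q*K[0,0]+[K[0,2],K[1,2]]
def rect(pts):  # long axis dir angle (deg), centre, dims
    (c,wh,a)=cv2.minAreaRect(np.float32(pts)); 
    if wh[0]<wh[1]: a+=90
    return np.array(c),sorted(wh),(a+90)%180-90
def delta(pos,ly):  # ly: wanted direction(deg) of tool x axis; tool straight down
    o=r.get_obs(); q=o["orientation"]; R=Ro.from_quat([q[1],q[2],q[3],q[0]]).as_matrix()
    t=np.radians(ly); x=np.array([np.cos(t),np.sin(t),0]); z=np.array([0,0,-1.])
    c=[np.column_stack([s*x,np.cross(z,s*x),z]) for s in(1,-1)]
    for W in c:
        rv=np.degrees(Ro.from_matrix(R.T@W).as_rotvec())/6
        print("turn",rv.round(2),"shift",(R.T@(np.array(pos)-o["ee_pos"])/30).round(3))
    print("t",o["time"].__round__(2),"pos",o["ee_pos"].round(1),"q7",o["joint_positions"].round(2),"w",round(o["width"],3),"F",o["force"].round(1))
E
python3 - <<'E'
from h import *
a=cv2.imread("pics/top0.png")[:,:,::-1];p=eyes.camera_params("top")
hsv=cv2.cvtColor(a,cv2.COLOR_RGB2HSV)
def big(m,x0,x1,y0,y1):
    k=np.zeros_like(m);k[y0:y1,x0:x1]=m[y0:y1,x0:x1]
    cs,_=cv2.findContours(k,cv2.RETR_EXTERNAL,cv2.CHAIN_APPROX_NONE)
    return max(cs,key=cv2.contourArea)[:,0]
m=cv2.inRange(hsv,(100,120,50),(130,255,255))
c=big(m,130,230,165,235);F=rect(cast(p,c,6));print("fixture",F)
g=cv2.inRange(hsv,(0,0,125),(179,60,255)); g=cv2.morphologyEx(g,cv2.MORPH_CLOSE,np.ones((9,9)))
c=big(g,305,400,175,235);print("tuner px",cv2.boundingRect(c));T=rect(cast(p,c,45));print("tuner",T)
k=cast(p,[(375,208)],100);print("knob approx",k)
t=np.radians(T[2]);print("grip guess",T[0]+15*np.array([np.cos(t),np.sin(t)])*np.sign(np.sin(t)))
delta([0,0,0],T[2])
E
```

```text
fixture (array([570.95947266, 232.14645386]), [109.0499496459961, 226.7454071044922], 81.8597640991211)
tuner px (342, 196, 43, 26)
tuner (array([ 557.5960083, -268.4725647]), [55.77545166015625, 116.00595092773438], 76.71703338623047)
knob approx [[ 549.87790015 -284.9248366 ]]
grip guess [ 561.04241448 -253.87385638]
turn [-1.000e-02  1.000e-02  1.489e+01] shift [ 4.0000e-03 -2.4141e+01  8.5510e+00]
turn [-1.000e-02 -1.000e-02 -1.511e+01] shift [ 4.0000e-03 -2.4141e+01  8.5510e+00]
t 0.1 pos [174.9 703.2 255.5] q7 [-1.4   0.6  -0.    1.6   0.    0.94 -0.08] w 0.998 F [0.4 0.2 0.2]
```

```bash
R='[[0,0,14],[-16.6,-12.05,0],-1]'; python3 -m crank '[[[0,0,14],[-16.6,-12,0],-1],[[0,0,14],[-16.6,-12,0],-1],[[0,0,14],[-16.6,-12,0],-1],[[0,0,14],[-16.6,-12,0],-1],[[0,0,14],[-16.6,-12,0],-1],[[0,0,14],[-16.6,-12,0],-1],[[0,0,14],[-16.6,-12,0],-1],[[0,0,14],[-16.6,-12,0],-1]]'; python3 -c "
from h import *
delta([571,232,255],81.86)"
```

```text
time: 0.77
ee_pos: [390.8, 447.0, 256.2]
orientation: [-0.0, 0.585, 0.811, -0.0]
force: [0.8, 1.6, -0.5]
width: 0.996
grip_force: 0.0
turn [-0.    0.    4.42] shift [-8.696  3.437  0.04 ]
turn [ -0.    -0.   -25.58] shift [-8.696  3.437  0.04 ]
t 0.77 pos [390.8 447.  256.2] q7 [-1.14  0.45  0.28  1.92 -0.17  0.79 -0.45] w 0.996 F [ 0.8  1.6 -0.5]
```

```bash
python3 -m crank '[[[0,0,4.4],[-8.7,3.4,0],-1],[[0,0,4.4],[-8.7,3.4,0],-1],[[0,0,4.4],[-8.7,3.4,0],-1],[[0,0,4.4],[-8.7,3.4,0],-1],[[0,0,4.4],[-8.7,3.4,0],-1],[[0,0,4.4],[-8.7,3.4,0],-1],[[0,0,4.4],[-8.7,3.4,0],-1],[[0,0,4.4],[-8.7,3.4,0],-1]]'; python3 -c "
from h import *
cam('wrist','w1')
delta([558,-255,255],76.7)"
```

```text
time: 1.43
ee_pos: [574.5, 227.4, 256.6]
orientation: [0.002, 0.756, 0.655, 0.0]
force: [0.4, 0.4, -0.2]
width: 0.998
grip_force: 0.0
turn [0.01 0.01 0.88] shift [-16.094   1.781   0.065]
turn [-2.000e-02  2.000e-02 -2.912e+01] shift [-16.094   1.781   0.065]
t 1.48 pos [572.5 230.5 256.2] q7 [-0.75  0.49  0.41  1.87 -0.26  0.82 -0.35] w 0.996 F [-0.9  0.  -0.2]
```

View pics/w1.png

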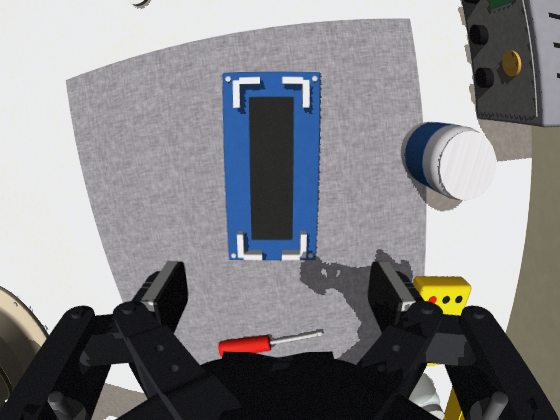

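```bash
python3 - <<'E'
from h import *
a,p=cam("wrist");hsv=cv2.cvtColor(a,cv2.COLOR_RGB2HSV)
m=cv2.inRange(hsv,(100,120,50),(130,255,255));m[:,360:]=0;m=cv2.morphologyEx(m,cv2.MORPH_CLOSE,np.ones((5,5)))
cs,_=cv2.findContours(m,cv2.RETR_EXTERNAL,cv2.CHAIN_APPROX_NONE);c=max(cs,key=cv2.contourArea)[:,0]
print(cv2.boundingRect(c),rect(cast(p,c,6,True)))
E
python3 -m crank '[[[0,0,0.9],[-16.1,1.8,0],-1],[[0,0,0.9],[-16.1,1.8,0],-1],[[0,0,0.9],[-16.1,1.8,0],-1],[[0,0,0.9],[-16.1,1.8,0],-1],[[0,0,0.9],[-16.1,1.8,0],-1],[[0,0,0.9],[-16.1,1.8,0],-1],[[0,0,0.9],[-16.1,1.8,0],-1],[[0,0,0.9],[-16.1,1.8,0],-1]]'; python3 -c "
from h import *
delta([558,-255,220],76.7)"
```

```text
(226, 74, 97, 189) (array([570.23095703, 234.56887817]), [108.75052642822266, 225.69044494628906], 81.95148468017578)
time: 2.2
ee_pos: [562.6, -98.5, 256.2]
orientation: [-0.0, 0.782, 0.623, 0.0]
force: [0.7, 0.4, 0.1]
width: 1.0
grip_force: 0.0
turn [-0.   -0.01  0.07] shift [-5.122  1.015  1.202]
turn [ 1.000e-02 -1.000e-02 -2.993e+01] shift [-5.122  1.015  1.202]
t 2.2 pos [562.6 -98.5 256.2] q7 [-0.23  0.44  0.44  1.98 -0.26  0.78  0.13] w 1.0 F [0.7 0.4 0.1]
```

```bash
python3 -m crank '[[[0,0,0.1],[-5.1,1,0.5],-1],[[0,0,0.1],[-5.1,1,0.5],-1],[[0,0,0.1],[-5.1,1,0.5],-1],[[0,0,0.1],[-5.1,1,0.5],-1],[[0,0,0.1],[-5.1,1,0.5],-1],[[0,0,0.1],[-5.1,1,0.5],-1],[[0,0,0.1],[-5.1,1,0.5],-1]]'; python3 -c "
from h import *
cam('wrist','w2')
delta([558,-255,220],76.7)"
```

```text
time: 2.78
ee_pos: [558.0, -252.5, 240.9]
orientation: [-0.001, 0.786, 0.619, 0.0]
force: [-0.0, 0.5, -0.3]
width: 1.003
grip_force: 0.0
turn [-0.01 -0.01 -0.03] shift [-0.098  0.017  0.7  ]
turn [-2.000e-02  1.000e-02  2.997e+01] shift [-0.098  0.017  0.7  ]
t 2.83 pos [ 558.2 -252.1  241. ] q7 [ 0.05  0.51  0.42  1.9  -0.28  0.79  0.39] w 1.001 F [-1.  -0.7 -0.3]
```

View pics/w2.png

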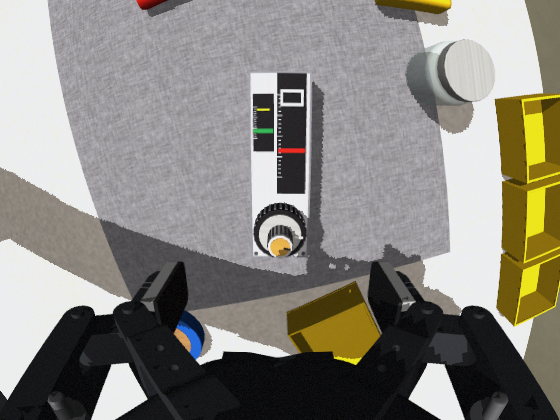

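```bash
cat > tun.py <<'E'
from h import *
def dial(a,p,z,pr=True):
    hsv=cv2.cvtColor(a,cv2.COLOR_RGB2HSV)
    out={}
    for n,lo,hi in(("red",(0,150,90),(8,255,255)),("green",(45,120,60),(85,255,255)),("yel",(24,150,120),(34,255,255))):
        m=cv2.inRange(hsv,lo,hi);m[:,:230]=0;m[:,330:]=0;m[:40]=0;m[215:]=0
        ys,xs=np.nonzero(m); out[n]=(xs.mean(),ys.mean(),len(xs))
    return out
E
python3 - <<'E'
from tun import *
a,p=cam("wrist");hsv=cv2.cvtColor(a,cv2.COLOR_RGB2HSV)
m=cv2.inRange(hsv,(0,0,195),(179,50,255));m[:,:235]=0;m[:,325:]=0;m[265:]=0;m[:60]=0
ys,xs=np.nonzero(m);pts=np.c_[xs,ys];print(pts.min(0),pts.max(0))
c,wh,ang=rect(cast(p,pts,45,True));t=np.radians(ang);d=np.array([np.cos(t),np.sin(t)])
print(c,wh,ang,"grip",c+15*d); 
print([cast(p,[q],45,True).round(1) for q in((250,73),(308,72),(307,258),(253,258))])
D=dial(a,p,45);print(D)
for k in D: print(k,((cast(p,[D[k][:2]],45,True)[0]-c)@d).round(1))
delta([*(c+15*d),45],ang)
E
```

```text
[250  73] [309 257]
[ 565.3493042  -234.99507141] [56.694297790527344, 187.41998291015625] 76.453125 grip [ 568.86291626 -220.41239229]
[array([[ 560. , -137.3]]), array([[ 613.5, -149. ]]), array([[ 571.8, -334.3]]), array([[ 515.9, -320.8]])]
{'red': (np.float64(290.8689655172414), np.float64(150.68965517241378), 145), 'green': (np.float64(263.18279569892474), np.float64(131.04301075268816), 93), 'yel': (np.float64(262.8157894736842), np.float64(109.94736842105263), 38)}
red 18.4
green 37.4
yel 57.8
turn [-0.   -0.01  0.01] shift [1.099 0.1   6.54 ]
turn [ 2.000e-02 -1.000e-02 -2.999e+01] shift [1.099 0.1   6.54 ]
t 2.88 pos [ 558.3 -252.   241.2] q7 [ 0.05  0.51  0.42  1.9  -0.28  0.79  0.39] w 1.001 F [-0.1 -0.2 -0.4]
```

```bash
python3 -m crank '[[[0,0,0],[1.1,0.1,1],-1],[[0,0,0],[1.1,0.1,2.4],-1],[[0,0,0],[1.1,0.1,3.8],-1],[[0,0,0],[1.1,0.1,5],-1],[[0,0,0],[1.1,0.1,6],-1],[[0,0,0],[1.1,0.1,6.8],-1],[[0,0,0],[1.1,0.1,7.1],-1],[[0,0,0],[1.1,0.1,7.1],-1]]' 60;  python3 -c "
from h import *
delta([568.9,-220.4,27],76.45)"
```

```text
time: 3.55
ee_pos: [567.8, -221.4, 26.5]
orientation: [-0.002, 0.786, 0.619, -0.001]
force: [0.0, 1.5, 1.3]
width: 1.002
grip_force: 0.0
turn [-0.03 -0.01 -0.  ] shift [ 0.041  0.029 -0.018]
turn [-1.e-02  5.e-02  3.e+01] shift [ 0.041  0.029 -0.018]
t 3.55 pos [ 567.8 -221.4   26.5] q7 [ 0.13  0.8   0.22  2.02 -0.45  0.38  0.47] w 1.002 F [0.  1.5 1.3]
```

```bash
python3 -m crank '[[[0,0,0],[0,0,0],0],[[0,0,0],[0,0,0],0],[[0,0,0],[0,0,0],1],[[0,0,0],[0,0,0],1],[[0,0,0],[0,0,0],1],[[0,0,0],[0,0,0],1],[[0,0,0],[0,0,0],1],[[0,0,0],[0,0,0],1]]' 80; python3 -m crank '[[[0,0,0],[0,0,-0.3],1],[[0,0,0],[0,0,-0.8],1],[[0,0,0],[0,0,-1.6],1],[[0,0,0],[0,0,-2.6],1],[[0,0,0],[0,0,-3.4],1],[[0,0,0],[0,0,-4],1],[[0,0,0],[0,0,-4],1]]' 80;  python3 -c "
from h import *
t=np.radians(81.9); g=np.array([570.4,233.8])+15*np.array([np.cos(t),np.sin(t)]); print(g)
delta([*g,147],81.9)"
```

```text
time: 4.22
ee_pos: [568.6, -223.0, 30.4]
orientation: [0.0, 0.786, 0.618, 0.001]
force: [-2.0, 1.0, 6.2]
width: 0.69
grip_force: 89.3
time: 4.8
ee_pos: [569.9, -223.8, 152.8]
orientation: [0.003, 0.786, 0.618, 0.002]
force: [0.5, -0.6, -8.7]
width: 0.692
grip_force: 89.2
[572.51351848 248.65035487]
turn [ 0.06  0.01 -0.93] shift [15.325 -3.636  0.167]
turn [ 1.000e-02 -9.000e-02  2.907e+01] shift [15.325 -3.636  0.167]
t 4.8 pos [ 569.9 -223.8  152.8] q7 [ 0.05  0.62  0.36  1.97 -0.36  0.61  0.4 ] w 0.692 F [ 0.5 -0.6 -8.7]
```

```bash
python3 -m crank '[[[0,0,-0.1],[0.7,-0.2,0],1],[[0,0,-0.2],[1.7,-0.4,0],1],[[0,0,-0.3],[2.8,-0.7,0],1],[[0,0,-0.4],[3.9,-0.9,0],1],[[0,0,-0.5],[5,-1.2,0],1],[[0,0,-0.6],[6.1,-1.5,0],1],[[0,0,-0.7],[7.2,-1.7,0],1],[[0,0,-0.8],[8.3,-2,0],1]]'; python3 -m crank '[[[0,0,0],[1.1,-0.3,0],1],[[0,0,0],[2.2,-0.6,0],1],[[0,0,-0.1],[3.3,-0.8,0],1],[[0,0,-0.1],[4.4,-1.1,0],1],[[0,0,-0.1],[5.5,-1.3,0],1],[[0,0,-0.1],[6.3,-1.5,0],1],[[0,0,-0.1],[6.8,-1.6,0],1],[[0,0,-0.1],[7,-1.6,0],1]]'; python3 -m crank '[[[0,0,0],[0,0,0],1],[[0,0,0],[0,0,0],1],[[0,0,0],[0,0,0],1]]'; python3 -c "
from h import *
cam('wrist','w3')
delta([572.5,248.7,90],81.9)"
```

```text
time: 5.47
ee_pos: [568.4, 34.6, 147.7]
orientation: [-0.0, 0.759, 0.651, -0.0]
force: [0.3, 0.3, -8.8]
width: 0.691
grip_force: 89.0
time: 6.13
ee_pos: [552.4, 251.2, 147.4]
orientation: [-0.001, 0.755, 0.656, -0.0]
force: [1.0, -0.2, -8.4]
width: 0.694
grip_force: 88.9
time: 6.38
ee_pos: [554.0, 245.4, 148.3]
orientation: [0.0, 0.757, 0.653, -0.0]
force: [0.6, -1.1, -9.1]
width: 0.689
grip_force: 88.9
turn [ 0.    0.01 -0.05] shift [0.199 0.592 1.944]
turn [ 1.000e-02 -0.000e+00  2.995e+01] shift [0.199 0.592 1.944]
t 6.43 pos [554.1 245.5 148.3] q7 [-0.79  0.63  0.42  1.99 -0.43  0.61 -0.23] w 0.692 F [ 0.2 -0.2 -8.7]
```

View pics/w3.png

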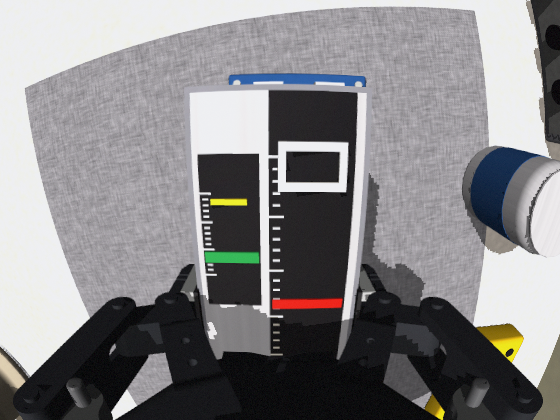

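```bash
python3 - <<'E'
from tun import *
a,p=cam("wrist");o=r.get_obs();z=o["ee_pos"][2]+14.6
g=cv2.cvtColor(a,cv2.COLOR_RGB2GRAY)
# left/right edges on several rows: panel white borders, and top-front edge
print(a[80:104:2,215].tolist()); 
for v in(120,140): print(v,[ (u,int(g[v,u])) for u in list(range(184,204,2))+list(range(350,374,2))])
c=cast(p,[(191,96),(366,93),(190,120),(366,120)],z,True)
q=o["orientation"];R=Ro.from_quat([q[1],q[2],q[3],q[0]]).as_matrix()
L=(np.c_[c,[z]*4]-o["ee_pos"])@R;print(L.round(1), np.degrees(np.arctan2(*(L[1]-L[0])[:2])))
E
```

```text
[[168, 163, 167], [169, 164, 169], [174, 169, 174], [174, 171, 180], [172, 170, 178], [173, 172, 181], [239, 240, 242], [238, 239, 242], [239, 241, 243], [238, 239, 242], [238, 239, 241], [238, 239, 242]]
120 [(184, 157), (186, 168), (188, 167), (190, 222), (192, 239), (194, 238), (196, 238), (198, 240), (200, 240), (202, 240), (350, 35), (352, 38), (354, 34), (356, 72), (358, 233), (360, 232), (362, 236), (364, 236), (366, 181), (368, 167), (370, 166), (372, 169)]
140 [(184, 161), (186, 168), (188, 166), (190, 194), (192, 239), (194, 238), (196, 238), (198, 238), (200, 239), (202, 240), (350, 33), (352, 34), (354, 38), (356, 172), (358, 232), (360, 234), (362, 236), (364, 230), (366, 164), (368, 164), (370, 163), (372, 159)]
[[ 79.2 -26.4 -14.7]
 [ 80.3  28.8 -14.6]
 [ 71.5 -26.9 -14.7]
 [ 71.6  29.  -14.6]] 1.0694830697091535
```

```bash
python3 -m crank '[[[0,0,0],[0.1,0.3,0.4],1],[[0,0,0],[0.2,0.56,1.2],1],[[0,0,0],[0.2,0.56,2],1],[[0,0,0],[0.2,0.56,2.5],1],[[0,0,0],[0.2,0.56,2.8],1],[[0,0,0],[0.2,0.56,2.8],1],[[0,0,0],[0.2,0.56,2.8],1],[[0,0,0],[0.2,0.56,2.8],1]]';  python3 -c "
from h import *
cam('top','t4');a=cv2.imread('pics/t4.png')[150:260,100:300];cv2.imwrite('pics/t4c.png',cv2.resize(a,None,fx=4,fy=4,interpolation=2)[:600])
delta([572.4,247.7,38],81.9)"
```

```text
time: 7.15
ee_pos: [572.1, 251.1, 65.1]
orientation: [0.0, 0.756, 0.654, 0.001]
force: [0.7, -0.1, -9.4]
width: 0.688
grip_force: 88.6
turn [ 0.02 -0.01 -0.03] shift [-0.117  0.024  0.911]
turn [-1.000e-02 -2.000e-02  2.997e+01] shift [-0.117  0.024  0.911]
t 7.2 pos [572.1 251.3  65.3] q7 [-0.71  0.76  0.33  1.98 -0.5   0.48 -0.17] w 0.694 F [ 0.6 -0.7 -8.9]
```

```bash
python3 -m crank '[[[0,0,0],[-0.07,0,0.2],1],[[0,0,0],[-0.07,0,0.4],1],[[0,0,0],[-0.07,0,0.4],1],[[0,0,0],[-0.07,0,0.4],1]]';  python3 -c "
from h import *
a,p=cam('wrist','w5');cv2.imwrite('pics/w5c.png',cv2.resize(a[30:180,170:390,::-1],None,fx=3.5,fy=3.5))
delta([572.4,249,38],81.9)"
```

```text
time: 7.53
ee_pos: [570.7, 249.1, 52.0]
orientation: [-0.0, 0.756, 0.654, -0.0]
force: [0.8, -0.5, -8.8]
width: 0.691
grip_force: 88.8
turn [-0.    0.   -0.03] shift [0.002 0.05  0.474]
turn [ 0.    0.   29.97] shift [0.002 0.05  0.474]
t 7.58 pos [570.9 249.1  52.2] q7 [-0.7   0.78  0.31  1.99 -0.51  0.45 -0.16] w 0.688 F [-1.9  0.2 -7.4]
```

View pics/w5c.png

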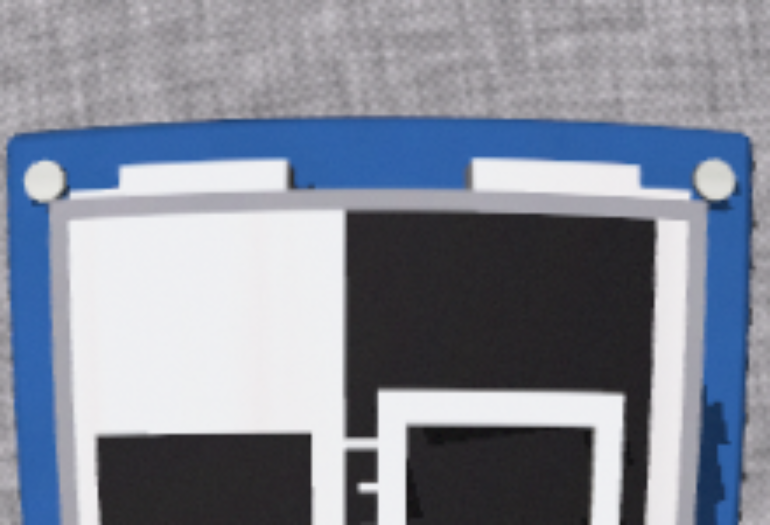

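```bash
python3 - <<'E'
from h import *
p=eyes.camera_params("wrist");o=r.get_obs();q=o["orientation"];R=Ro.from_quat([q[1],q[2],q[3],q[0]]).as_matrix();Z=o["ee_pos"][2]
for n,uv,z in(("plate L",(172.5,69),6),("plate R",(384,69),6),("plate mid",(278,64.3),6),("bezel edge",(278,84.5),Z+14.6),("panel L",(184.5,88),Z+14.6),("panel R",(371.5,88),Z+14.6)):
    c=cast(p,[uv],z,True)[0]; print(n,((np.r_[c,z]-o["ee_pos"])@R).round(1))
E
```

```text
plate L [ 97.8 -52.4  46.2]
plate R [97.9 55.  46.2]
plate mid [97.7  1.1 46.2]
bezel edge [ 82.3   1.  -14.6]
panel L [ 82.2 -28.6 -14.6]
panel R [ 82.3  30.6 -14.6]
```

```bash
python3 -m crank '[[[0,0,0],[-0.06,0,0.15],1],[[0,0,0],[-0.06,0,0.3],1],[[0,0,0],[-0.06,0,0.38],1],[[0,0,0],[-0.06,0,0.43],1],[[0,0,0],[-0.06,0,0.46],1],[[0,0,0],[-0.06,0,0.49],1],[[0,0,0],[-0.06,0,0.49],1]]';  python3 -c "
from h import *
delta([572.4,247.5,37],81.9)"
```

```text
time: 8.17
ee_pos: [570.7, 247.4, 37.4]
orientation: [0.0, 0.756, 0.654, -0.0]
force: [0.3, -0.6, -8.7]
width: 0.691
grip_force: 89.0
turn [-0.    0.   -0.03] shift [0.011 0.055 0.014]
turn [ 0.    0.   29.97] shift [0.011 0.055 0.014]
t 8.17 pos [570.7 247.4  37.4] q7 [-0.69  0.8   0.29  1.99 -0.52  0.43 -0.15] w 0.691 F [ 0.3 -0.6 -8.7]
```

Not touching yet; go down in small steps.

```bash
python3 -m crank '[[[0,0,0],[0,0,0.03],1],[[0,0,0],[0,0,0.05],1],[[0,0,0],[0,0,0.07],1],[[0,0,0],[0,0,0.07],1]]'; python3 -m crank '[[[0,0,0],[0,0,0.02],1],[[0,0,0],[0,0,0.04],1],[[0,0,0],[0,0,0.06],1],[[0,0,0],[0,0,0.06],1]]'
```

```text
time: 8.5
ee_pos: [570.8, 247.5, 36.3]
orientation: [-0.0, 0.756, 0.654, 0.0]
force: [-3.1, -1.3, 3.3]
width: 0.689
grip_force: 90.3
time: 8.83
ee_pos: [570.8, 247.5, 36.3]
orientation: [-0.0, 0.756, 0.654, 0.001]
force: [-7.7, -2.2, 23.8]
width: 0.69
grip_force: 93.0
```

```bash
python3 -m crank '[[[0,0,0],[0,0,-0.06],1],[[0,0,0],[0,0,-0.06],1],[[0,0,0],[0,0,-0.06],-0.3],[[0,0,0],[0,0,-0.06],-0.6],[[0,0,0],[0,0,-0.06],-1],[[0,0,0],[0,0,-0.06],-1],[[0,0,0],[0,0,-0.06],-1],[[0,0,0],[0,0,-0.06],-1]]' 30;python3 -m crank '[[[0,0,0],[0,0,-0.5],-1],[[0,0,0],[0,0,-1.2],-1],[[0,0,0],[0,0,-2.2],-1],[[0,0,0],[-0.5,0,-3.5],-1],[[0,0,0],[-1,0,-4.8],-1],[[0,0,0],[-1.5,0,-5.8],-1],[[0,0,0],[-1.5,0,-6],-1],[[0,0,0],[-1.5,0,-6],-1]]'; python3 -c "
from h import *
cam('wrist','w6')
delta([570,232,250],81.9)"
```

```text
time: 9.5
ee_pos: [570.9, 247.4, 35.4]
orientation: [0.0, 0.756, 0.654, 0.0]
force: [-1.3, 0.4, -1.2]
width: 0.999
grip_force: 0.0
time: 10.17
ee_pos: [565.4, 202.4, 218.0]
orientation: [0.001, 0.757, 0.654, 0.002]
force: [0.1, 0.2, -0.4]
width: 1.005
grip_force: 0.0
turn [ 0.01 -0.02 -0.03] shift [ 0.974  0.046 -1.128]
turn [-2.000e-02 -2.000e-02  2.997e+01] shift [ 0.974  0.046 -1.128]
t 10.22 pos [564.5 203.3 216.1] q7 [-0.76  0.54  0.48  1.95 -0.36  0.73 -0.21] w 1.001 F [-0.3  0.1 -1.4]
```

View pics/w6.png

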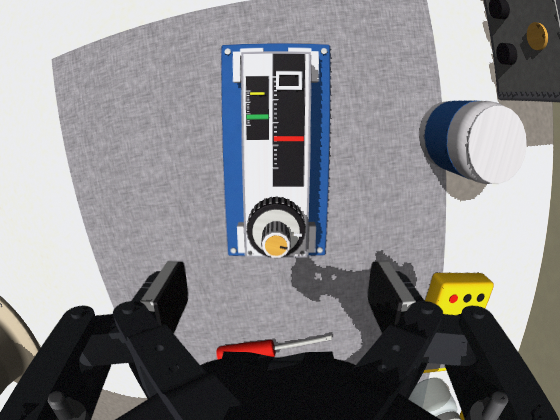

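```bash
cat > tun.py <<'E'
from h import *
def meas(a,p,fish=True,z=51.0,big=True):
    hsv=cv2.cvtColor(a,cv2.COLOR_RGB2HSV);out={}
    # red mark as anchor: the largest thin red blob with the green one near it
    g=cv2.inRange(hsv,(45,120,50),(85,255,255))
    def blob(m,near=None,amin=15):
        n,_,s,c=cv2.connectedComponentsWithStats(m)
        k=[i for i in range(1,n) if s[i,4]>=amin and (near is None or np.hypot(*(c[i]-near))<near_r)]
        i=max(k,key=lambda i:s[i,4]);return c[i],s[i]
    near_r=150
    gc,gs=blob(g,np.array([270,150]))
    near_r=gs[2]*4
    rd=cv2.inRange(hsv,(0,150,70),(8,255,255))|cv2.inRange(hsv,(172,150,70),(179,255,255))
    out["green"]=gc;out["red"],rs=blob(rd,gc)
    out["yel"],_=blob(cv2.inRange(hsv,(25,140,100),(34,255,255)),gc)
    # frame: white blob inside the black window, centred within the red mark's columns
    w=cv2.inRange(hsv,(0,0,140),(179,60,255))
    n,_,s,c=cv2.connectedComponentsWithStats(w)
    k=[i for i in range(1,n) if abs(c[i,0]-out["red"][0])<rs[2]*.35 and .45*rs[2]<s[i,2]<1.1*rs[2] and s[i,3]>.3*rs[2] and s[i,4]>30]
    for i in k: print("frame?",s[i],c[i].round(1))
    if k: i=max(k,key=lambda i:s[i,4]); out["frame"]=np.array([s[i,0]+s[i,2]/2-.5,s[i,1]+s[i,3]/2-.5])
    return {n:cast(p,v,z,fish)[0] for n,v in out.items()},out
def report(D,ang=81.9):
    t=np.radians(ang);d=np.array([np.cos(t),np.sin(t)])
    if "frame" in D: print("frame-red mm",((D["frame"]-D["red"])@d).round(2))
    print("needle-green mm",((D["yel"]-D["green"])@d).round(2))
E
python3 - <<'E'
from tun import *
a,p=cam("wrist");hsv=cv2.cvtColor(a,cv2.COLOR_RGB2HSV)
D,P=meas(a,p);print({k:v.round(1) for k,v in P.items()});report(D)
m=cv2.inRange(hsv,(0,0,195),(179,50,255));m[:,:238]=0;m[:,318:]=0;m[200:]=0;m[:52]=0
print([ (v,np.nonzero(m[v])[0][[0,-1]]) for v in (70,110,150,190)])
e=[]
for v in range(64,196,4):
    x=np.nonzero(m[v])[0]; q=cast(p,[(x[0]-.5,v),(x[-1]+.5,v)],51,True); e.append(q)
e=np.array(e);mid=e.mean(1); w=np.linalg.norm(e[:,1]-e[:,0],axis=1);print("w",w.round(1))
d=np.array(cv2.fitLine(np.float32(mid),cv2.DIST_HUBER,0,.01,.01)).ravel();d2=d[:2]*np.sign(d[1]);print("ang",np.degrees(np.arctan2(d2[1],d2[0])))
# axis: red mark is +18.4 from centre along y, axis -58
red=D["red"];c0=d[2:];red_on=c0+((red-c0)@d2)*d2
print("axis from red",red_on-76.4*d2)
# knob cap circle, bright/orange top of fine knob at z=108
o=cv2.inRange(hsv,(8,90,120),(24,255,255));o[:220]=0;o[:,:250]=0;o[:,305:]=0;o[265:]=0
ys,xs=np.nonzero(o);(cc,rr)=cv2.minEnclosingCircle(np.float32(np.c_[xs,ys]));print("cap",cc,rr,cast(p,[cc],108,True))
ax=red_on-76.4*d2
delta([*ax,150],81.9)
E
```

```text
frame? [276  71  28  19 273] [290.1  80.1]
{'green': array([258.6, 117. ]), 'red': array([290., 139.]), 'yel': array([258.5,  94. ]), 'frame': array([289.5,  80. ])}
frame-red mm 51.34
needle-green mm 20.0
[(70, array([238, 310])), (110, array([245, 310])), (150, array([245, 309])), (190, array([246, 308]))]
w [68.2 68.2 62.2 62.2 62.3 56.3 56.3 56.3 56.4 56.4 56.5 56.5 56.6 56.7
 55.9 56.8 56.1 56.1 56.2 56.3 56.5 56.6 56.7 56.8 57.  56.2 56.4 56.5
 56.7 56.8 56.1 56.3 56.5]
ang 81.50909
axis from red [561.44512311 177.62078943]
cap (277.21429443359375, 247.0) 10.969685554504395 [[561.78172909 178.16847583]]
turn [-0.01 -0.   -0.02] shift [-0.872  0.046  2.161]
turn [-1.000e-02  1.000e-02  2.998e+01] shift [-0.872  0.046  2.161]
t 10.27 pos [563.8 203.7 214.9] q7 [-0.76  0.54  0.48  1.96 -0.36  0.73 -0.21] w 0.999 F [-0.4 -0.2 -0.9]
```

```bash
python3 -m crank '[[[0,0,-1],[-0.3,0,0.4],-1],[[0,0,-2.1],[-0.6,0,0.9],-1],[[0,0,-3.2],[-0.88,0.05,1.4],-1],[[0,0,-4.3],[-0.88,0.05,1.8],-1],[[0,0,-5.4],[-0.88,0.05,2],-1],[[0,0,-6.5],[-0.88,0.05,2.1],-1],[[0,0,-7.6],[-0.88,0.05,2.1],-1],[[0,0,-8.7],[-0.88,0.05,2.1],-1]]' 25; python3 -m crank '[[[0,0,-1],[0,0,0],-1],[[0,0,-1.5],[0,0,0],-1],[[0,0,-1.5],[0,0,0],-1],[[0,0,-1.5],[0,0,0],-1],[[0,0,-1.5],[0,0,0],-1]]';python3 -c "
from h import *
delta([561.6,177.9,78],141.9)"
```

```text
time: 10.93
ee_pos: [560.8, 177.2, 149.8]
orientation: [-0.002, 0.388, 0.922, -0.001]
force: [-0.0, 0.2, -0.7]
width: 1.0
grip_force: 0.0
time: 11.35
ee_pos: [561.4, 176.8, 151.3]
orientation: [-0.001, 0.319, 0.948, -0.0]
force: [0.5, -0.1, -0.4]
width: 0.997
grip_force: 0.0
turn [-0.01 -0.01  0.16] shift [0.014 0.035 2.445]
turn [ 2.000e-02 -2.000e-02 -2.984e+01] shift [0.014 0.035 2.445]
t 11.35 pos [561.4 176.8 151.3] q7 [-0.48  0.58  0.11  2.01 -0.12  0.56  0.64] w 0.997 F [ 0.5 -0.1 -0.4]
```

```bash
python3 -m crank '[[[0,0,0],[0,0.03,0.5],-1],[[0,0,0],[0,0.03,1.2],-1],[[0,0,0],[0,0.03,1.8],-1],[[0,0,0],[0,0.03,2.2],-1],[[0,0,0],[0,0.03,2.4],-1],[[0,0,0],[0,0.03,2.4],-1],[[0,0,0],[0,0.03,2.4],-1]]'; python3 -m crank '[[[0,0,0],[0,0,0],-0.2],[[0,0,0],[0,0,0],-0.2],[[0,0,0],[0,0,0],0],[[0,0,0],[0,0,0],0.2],[[0,0,0],[0,0,0],0.4],[[0,0,0],[0,0,0],0.4],[[0,0,0],[0,0,0],0.4]]' 25;python3 -c "
from h import *
delta([561.6,177.9,78],141.9)"
```

```text
time: 11.93
ee_pos: [562.5, 177.3, 80.5]
orientation: [-0.0, 0.318, 0.948, -0.0]
force: [0.0, 0.8, 0.3]
width: 1.002
grip_force: 0.0
time: 12.52
ee_pos: [562.6, 177.0, 81.5]
orientation: [0.0, 0.318, 0.948, 0.0]
force: [-1.6, -1.5, 5.7]
width: 0.576
grip_force: 25.2
turn [0.   0.   0.17] shift [0.044 0.004 0.115]
turn [-1.000e-02  1.000e-02 -2.983e+01] shift [0.044 0.004 0.115]
t 12.52 pos [562.6 177.   81.5] q7 [-0.46  0.68  0.08  2.05 -0.13  0.42  0.65] w 0.576 F [-1.6 -1.5  5.7]
```

```bash
python3 -m crank '[[[0,0,0.7],[0,0,0],0.4],[[0,0,1.7],[0,0,0],0.4],[[0,0,2.7],[0,0,0],0.4],[[0,0,3.7],[0,0,0],0.4],[[0,0,4.7],[0,0,0],0.4],[[0,0,5.7],[0,0,0],0.4],[[0,0,6.7],[0,0,0],0.4],[[0,0,7.7],[0,0,0],0.4]]';python3 -m crank '[[[0,0,1],[0,0,0],0.4],[[0,0,2],[0,0,0],0.4],[[0,0,3],[0,0,0],0.4],[[0,0,4],[0,0,0],0.4],[[0,0,5],[0,0,0],0.4],[[0,0,6],[0,0,0],0.4],[[0,0,7],[0,0,0],0.4],[[0,0,7.7],[0,0,0],0.4]]'; python3 -m crank '[[[0,0,1],[0,0,0],0.4],[[0,0,2],[0,0,0],0.4],[[0,0,2.3],[0,0,0],0.4],[[0,0,2.3],[0,0,0],0.4],[[0,0,2.3],[0,0,0],0.4]]';python3 - <<'E'
from tun import *
a,p=cam("wrist","w7")
delta([561.6,177.9,78],141.9-106.2)
b,pb=cam("top","t7"); cv2.imwrite("pics/t7c.png",cv2.resize(b[150:250,130:260,::-1],None,fx=3.9,fy=3.9))
c=np.zeros((420,1000,3),np.uint8); c=np.hstack([cv2.resize(a,(400,300)),cv2.resize(b[160:235,130:230],(400,300))]);cv2.imwrite("pics/c7.png",c[:,:,::-1])
E
```

```text
time: 13.18
ee_pos: [561.3, 176.3, 81.4]
orientation: [-0.001, 0.666, 0.746, -0.001]
force: [-5.1, -4.4, 10.2]
width: 0.577
grip_force: 25.7
time: 13.85
ee_pos: [560.0, 176.6, 81.4]
orientation: [-0.001, 0.906, 0.424, -0.002]
force: [-9.8, -3.4, 14.3]
width: 0.574
grip_force: 26.1
time: 14.27
ee_pos: [559.8, 176.9, 81.4]
orientation: [-0.001, 0.949, 0.315, -0.002]
force: [-10.8, -1.9, 16.1]
width: 0.574
grip_force: 26.2
turn [-0.04  0.03  0.17] shift [0.068 0.011 0.114]
turn [ -0.04  -0.06 -29.83] shift [0.068 0.011 0.114]
t 14.32 pos [559.8 176.9  81.4] q7 [-0.76  0.76  0.56  2.07 -0.79  0.54 -0.55] w 0.577 F [-11.5  -2.3  16.4]
```

View pics/c7.png

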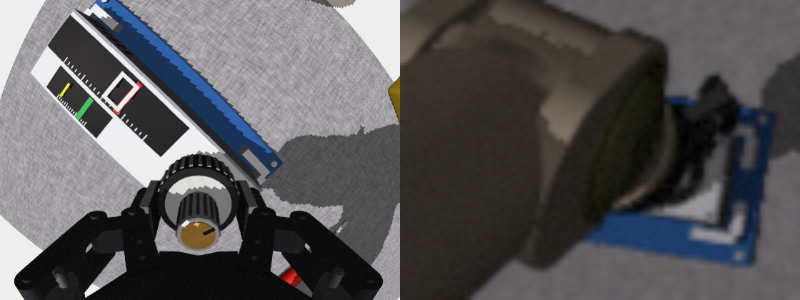

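```bash
cat > fr.py <<'E'
from tun import *
def fr(a,p,z=51.,ang=81.7):
    hsv=cv2.cvtColor(a,cv2.COLOR_RGB2HSV);t=np.radians(ang);d=np.array([np.cos(t),np.sin(t)]);n=np.array([d[1],-d[0]])
    def comps(m,lo,hi):
        N,l,s,c=cv2.connectedComponentsWithStats(m)
        res=[]
        for i in range(1,N):
            if s[i,4]<lo or s[i,4]>hi: continue
            ys,xs=np.nonzero(l==i);q=cast(p,np.c_[xs,ys],z,True);u=q@d;w=q@n
            res.append((len(xs),np.ptp(u),np.ptp(w),(u.max()+u.min())/2,(w.max()+w.min())/2,u.mean()))
        return res
    G=max(comps(cv2.inRange(hsv,(45,120,50),(85,255,255)),30,3000));print("green dims",np.round(G[1:3],1))
    Y=[y for y in comps(cv2.inRange(hsv,(25,140,90),(34,255,255)),10,3000) if abs(y[4]-G[4])<6 and abs(y[3]-G[3])<40]
    for y in Y: print("needle-green",np.round(y[5]-G[5],2),"dims",np.round(y[1:3],1))
    R=[y for y in comps(cv2.inRange(hsv,(0,150,70),(8,255,255)),6,3000) if abs(y[3]-G[3])<60 and abs(y[4]-G[4])<40]
    for y in R: print("red-green",np.round(y[5]-G[5],2),"dims",np.round(y[1:3],1),y[0])
    W=[y for y in comps(cv2.inRange(hsv,(0,0,130),(179,70,255)),60,6000) if 12<y[1]<22 and 16<y[2]<30 and abs(y[3]-G[3])<80]
    for y in W: print("frame-green",np.round(y[3]-G[3],2),"dims",np.round(y[1:3],1),"-> frame-red",np.round(y[3]-G[3]+19,2))
E
python3 -c "
from fr import *
a,p=cam('wrist');fr(a,p)"
```

```text
green dims [ 4.4 19. ]
needle-green 20.85 dims [ 2.5 12.6]
red-green -20.16 dims [ 4.5 19. ] 83
red-green -17.25 dims [0.3 5.7] 10
red-green -21.25 dims [0.4 2.5] 6
red-green -19.17 dims [3.5 1.5] 26
```

```bash
python3 - <<'E'
from fr import *
a,p=cam('wrist');cv2.imwrite("pics/w8.png",cv2.resize(a[70:220,40:270,::-1],None,fx=3.4,fy=3.4,interpolation=0))
E
```

View pics/w8.png

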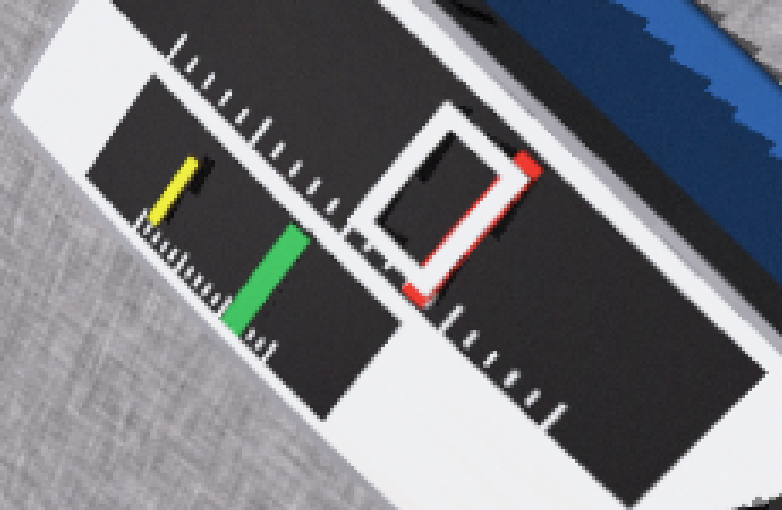

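```bash
python3 -m crank '[[[0,0,0.8],[0,0,-0.03],0.4],[[0,0,1.7],[0,0,-0.06],0.4],[[0,0,2.4],[0,0,-0.06],0.4],[[0,0,2.65],[0,0,-0.06],0.4],[[0,0,2.65],[0,0,-0.06],0.4],[[0,0,2.65],[0,0,-0.06],0.4]]'; python3 - <<'E'
from fr import *
a,p=cam('wrist');fr(a,p);cv2.imwrite("pics/w9.png",cv2.resize(a[100:260,20:250,::-1],None,fx=3.4,fy=3.4,interpolation=0))
E
```

```text
time: 14.97
ee_pos: [562.4, 177.1, 82.2]
orientation: [0.0, 0.983, 0.182, -0.0]
force: [0.2, -1.5, -5.5]
width: 0.574
grip_force: 26.9
green dims [ 4.7 19.2]
needle-green 20.9 dims [ 2.7 12.4]
red-green -18.43 dims [4.3 2.1] 38
red-green -18.71 dims [ 4.7 16.5] 273
red-green -18.96 dims [3.9 1.4] 20
```

View pics/w9.png

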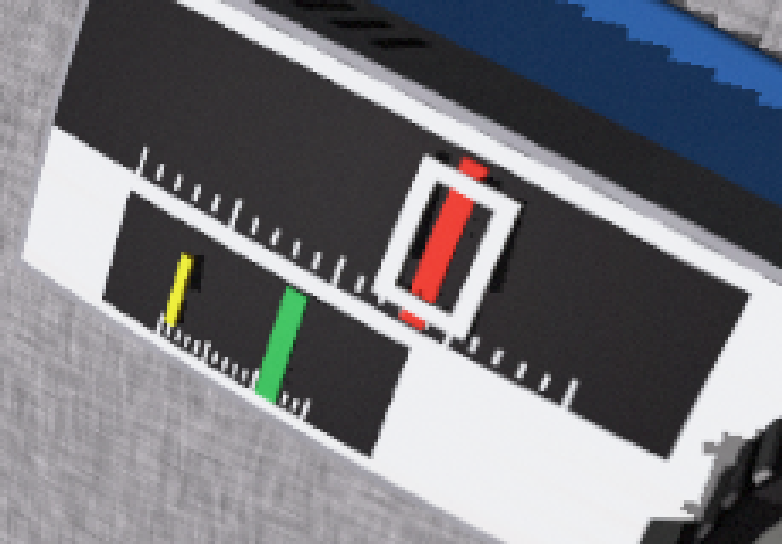

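```bash
python3 -m crank '[[[0,0,0],[0,0,0],0.1],[[0,0,0],[0,0,0],-0.2],[[0,0,0],[0,0,0],-0.6],[[0,0,0],[0,0,0],-1],[[0,0,0],[0,0,0],-1],[[0,0,0],[0,0,0],-1],[[0,0,0],[0,0,0],-1],[[0,0,0],[0,0,-0.2],-1]]' 25; python3 -m crank '[[[0,0,0],[0,0,-0.5],-1],[[0,0,0],[0,0,-1.2],-1],[[0,0,0],[0,0,-2],-1],[[0,0,-1],[0,0,-2.4],-1],[[0,0,-2],[0,0,-2.5],-1],[[0,0,-3],[0,0,-2.5],-1],[[0,0,-4],[0,0,-2.5],-1],[[0,0,-5],[0,0,-2.5],-1]]';python3 -m crank '[[[0,0,-1],[0,0,0],-1],[[0,0,-2],[0,0,0],-1],[[0,0,-3],[0,0,0],-1],[[0,0,-4],[0,0,0],-1],[[0,0,-5],[0,0,0],-1],[[0,0,-6],[0,0,0],-1],[[0,0,-7],[0,0,0],-1],[[0,0,-7],[0,0,0],-1]]'; python3 - <<'E'
from fr import *
a,p=cam('wrist','w10');fr(a,p)
delta([561.6,177.5,107],90)
E
```

```text
time: 15.68
ee_pos: [562.1, 177.2, 87.8]
orientation: [0.0, 0.984, 0.181, -0.001]
force: [0.0, -0.7, -0.2]
width: 1.001
grip_force: 0.0
time: 16.35
ee_pos: [562.5, 177.3, 164.0]
orientation: [0.0, 0.902, 0.432, 0.0]
force: [0.2, -1.0, -0.7]
width: 1.003
grip_force: 0.0
time: 17.02
ee_pos: [562.6, 176.8, 163.9]
orientation: [0.0, 0.688, 0.726, 0.0]
force: [-0.3, 0.2, 0.5]
width: 0.998
grip_force: 0.0
green dims [ 4.6 18.9]
needle-green 20.57 dims [ 2.7 12.1]
red-green -18.95 dims [3.1 1.8] 14
red-green -18.52 dims [ 4.7 16.3] 150
red-green -18.21 dims [4.3 1.6] 15
turn [ 0.   -0.    0.45] shift [ 0.02  -0.034  1.893]
turn [ 1.000e-02  1.000e-02 -2.955e+01] shift [ 0.02  -0.034  1.893]
t 17.07 pos [562.6 176.9 163.8] q7 [-0.68  0.59  0.42  2.02 -0.4   0.61  0.05] w 0.997 F [ 0.5 -0.1 -0.2]
```

```bash
python3 -m crank '[[[0,0,0],[0,0,0.4],-1],[[0,0,0],[0,0,0.9],-1],[[0,0,0],[0,0,1.4],-1],[[0,0,0],[0,0,1.7],-1],[[0,0,0],[0,0,1.88],-1],[[0,0,0],[0,0,1.88],-0.2],[[0,0,0],[0,0,1.88],0.2],[[0,0,0],[0,0,1.88],0.3]]' 22; python3 -m crank '[[[0,0,0],[0,0,0],0.4],[[0,0,0],[0,0,0],0.6],[[0,0,0],[0,0,0],0.8],[[0,0,0],[0,0,0],0.8],[[0,0,0],[0,0,0],0.8],[[0,0,0],[0,0,0],0.8]]';python3 -m crank '[[[0,0,0.7],[0,0,0],0.8],[[0,0,1.7],[0,0,0],0.8],[[0,0,2.7],[0,0,0],0.8],[[0,0,3.7],[0,0,0],0.8],[[0,0,4.7],[0,0,0],0.8],[[0,0,5.7],[0,0,0],0.8],[[0,0,6.5],[0,0,0],0.8],[[0,0,6.5],[0,0,0],0.8]]'; python3 - <<'E'
from fr import *
a,p=cam('wrist','w11');fr(a,p)
delta([561.6,177.5,107],90)
E
```

```text
time: 17.73
ee_pos: [562.8, 177.2, 107.3]
orientation: [0.0, 0.69, 0.724, 0.0]
force: [0.5, 0.3, -0.2]
width: 0.601
grip_force: 0.0
time: 18.23
ee_pos: [563.4, 177.4, 107.4]
orientation: [0.001, 0.689, 0.724, 0.001]
force: [2.7, -0.7, 5.0]
width: 0.25
grip_force: 24.1
time: 18.9
ee_pos: [563.4, 177.5, 107.4]
orientation: [0.0, 0.893, 0.451, 0.001]
force: [4.1, 1.1, 5.2]
width: 0.245
grip_force: 24.2
green dims [ 4.6 19.2]
needle-green 13.73 dims [ 2.4 12.4]
red-green -18.55 dims [4.3 1.7] 29
red-green -18.65 dims [ 4.6 16.5] 253
red-green -19.07 dims [3.7 1.5] 20
turn [ 0.02 -0.01 -6.04] shift [-0.036 -0.049  0.013]
turn [-1.000e-02 -2.000e-02  2.396e+01] shift [-0.036 -0.049  0.013]
t 18.95 pos [563.4 177.5 107.4] q7 [-0.75  0.71  0.54  2.05 -0.68  0.56 -0.36] w 0.246 F [3.1 0.2 4.9]
```

```bash
python3 -m crank '[[[0,0,0.7],[0,0,0],0.8],[[0,0,1.7],[0,0,0],0.8],[[0,0,2.7],[0,0,0],0.8],[[0,0,3.7],[0,0,0],0.8],[[0,0,4.7],[0,0,0],0.8],[[0,0,5.5],[0,0,0],0.8],[[0,0,6.2],[0,0,0],0.8],[[0,0,6.2],[0,0,0],0.8]]';python3 -m crank '[[[0,0,0.7],[0,0,0],0.8],[[0,0,1.7],[0,0,0],0.8],[[0,0,2.7],[0,0,0],0.8],[[0,0,3.7],[0,0,0],0.8],[[0,0,4.7],[0,0,0],0.8],[[0,0,5.5],[0,0,0],0.8],[[0,0,6.0],[0,0,0],0.8],[[0,0,6.0],[0,0,0],0.8]]'; python3 - <<'E'
from fr import *
a,p=cam('wrist','w12');fr(a,p)
delta([561.6,177.5,107],90)
cv2.imwrite("pics/w12c.png",cv2.resize(a[:,:,::-1],(800,600)))
E
```

```text
time: 19.62
ee_pos: [563.4, 177.6, 107.3]
orientation: [-0.0, 0.99, 0.143, 0.001]
force: [3.0, 1.6, 5.9]
width: 0.247
grip_force: 24.2
time: 20.28
ee_pos: [563.4, 177.8, 107.3]
orientation: [-0.0, 0.986, -0.17, 0.001]
force: [2.8, 2.2, 4.3]
width: 0.246
grip_force: 24.1
green dims [ 4.8 18.9]
needle-green 2.11 dims [ 2.6 11.1]
red-green -17.68 dims [4.4 2.1] 23
red-green -17.98 dims [ 4.7 16.2] 162
red-green -17.76 dims [3.4 1.1] 10
turn [ 1.000e-02 -2.000e-02 -1.823e+01] shift [-0.055  0.03   0.011]
turn [-0.02 -0.   11.77] shift [-0.055  0.03   0.011]
t 20.33 pos [563.4 177.8 107.3] q7 [-0.92  0.82  0.86  2.06 -0.98  0.73 -1.33] w 0.249 F [3.6 1.7 5.5]
```

View pics/w12c.png

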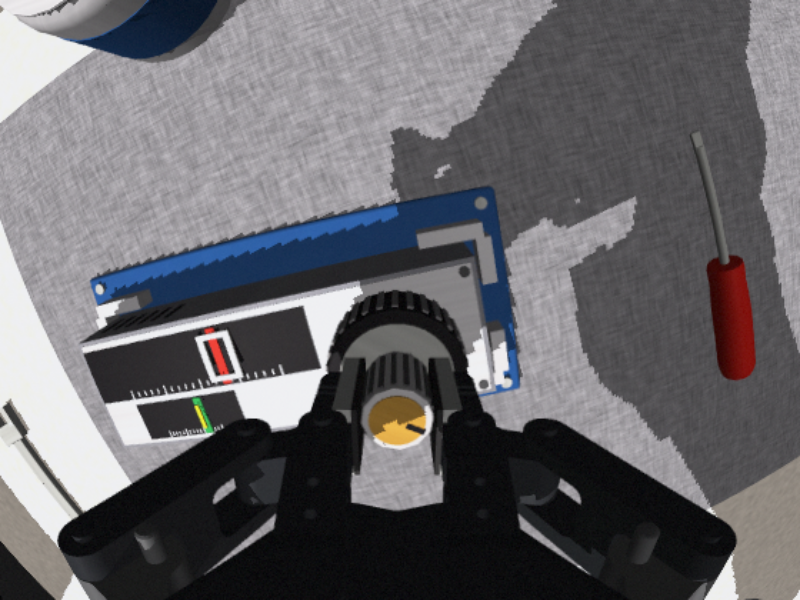

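```bash
python3 -m crank '[[[0,0,0.5],[0,0,0],0.8],[[0,0,0.95],[0,0,0],0.8],[[0,0,0.95],[0,0,0],0.8],[[0,0,0.95],[0,0,0],0.8]]'; python3 -m crank '[[[0,0,0],[0,0,0],0.6],[[0,0,0],[0,0,0],0.3],[[0,0,0],[0,0,0],0],[[0,0,0],[0,0,0],-1],[[0,0,0],[0,0,0],-1],[[0,0,0],[0,0,0],-1],[[0,0,0],[0,0,0],-1],[[0,0,0],[0,0,-0.2],-1]]' ; python3 -m crank '[[[0,0,0],[0,0,-0.5],-1],[[0,0,0],[0,0,-1],-1],[[0,0,0],[0,0,-1.6],-1],[[0,0,-1],[0,0,-2],-1],[[0,0,-2],[0,0,-2.5],-1],[[0,0,-3],[0,0,-2.8],-1],[[0,0,-4],[0,0,-3],-1],[[0,0,-5],[0,0,-3],-1]]';python3 -m crank '[[[0,0,-1],[0,0,0],-1],[[0,0,-2],[0,0,0],-1],[[0,0,-3],[0,0,0],-1],[[0,0,-4],[0,0,0],-1],[[0,0,-5],[0,0,0],-1],[[0,0,-6],[0,0,0],-1],[[0,0,-7],[0,0,0],-1],[[0,0,-8],[0,0,0],-1]]';python3 -m crank '[[[0,0,-1],[0,0,0],-1],[[0,0,-2],[0,0,0],-1],[[0,0,-2],[0,0,0],-1],[[0,0,-2],[0,0,0],-1]]'; python3 - <<'E'
from fr import *
a,p=cam('wrist','w13');fr(a,p)
delta([561.6,177.5,107],82)
cv2.imwrite("pics/w13c.png",cv2.resize(a[20:270,180:380,::-1],(480,600),interpolation=0))
E
```

```text
time: 20.67
ee_pos: [563.4, 177.8, 107.4]
orientation: [-0.001, 0.976, -0.217, 0.001]
force: [3.9, 3.0, 5.6]
width: 0.247
grip_force: 24.1
time: 21.33
ee_pos: [561.9, 177.2, 112.2]
orientation: [0.0, 0.976, -0.217, -0.001]
force: [-0.6, 0.4, -0.6]
width: 1.002
grip_force: 0.0
time: 22.0
ee_pos: [563.0, 177.2, 204.7]
orientation: [-0.0, 0.999, 0.046, 0.001]
force: [0.0, 0.4, 0.2]
width: 1.0
grip_force: 0.0
time: 22.67
ee_pos: [562.4, 177.0, 203.4]
orientation: [0.0, 0.894, 0.448, 0.0]
force: [0.2, -1.2, 0.0]
width: 0.999
grip_force: 0.0
time: 23.0
ee_pos: [562.5, 176.9, 203.3]
orientation: [-0.0, 0.845, 0.535, 0.0]
force: [-0.1, 0.5, 0.2]
width: 1.003
grip_force: 0.0
green dims [ 4.5 18.9]
needle-green -0.28 dims [ 1.6 10.7]
red-green -18.6 dims [4.4 1.6] 13
red-green -18.65 dims [ 5. 16.] 114
red-green -18.94 dims [3.2 1.6] 9
turn [ 0.   -0.   -2.88] shift [ 2.000e-03 -3.600e-02  3.206e+00]
turn [-0.   -0.   27.12] shift [ 2.000e-03 -3.600e-02  3.206e+00]
t 23.05 pos [562.5 177.  203.2] q7 [-0.78  0.56  0.58  1.99 -0.46  0.72 -0.37] w 1.0 F [-0.4 -0.4 -0.7]
```

View pics/w13c.png

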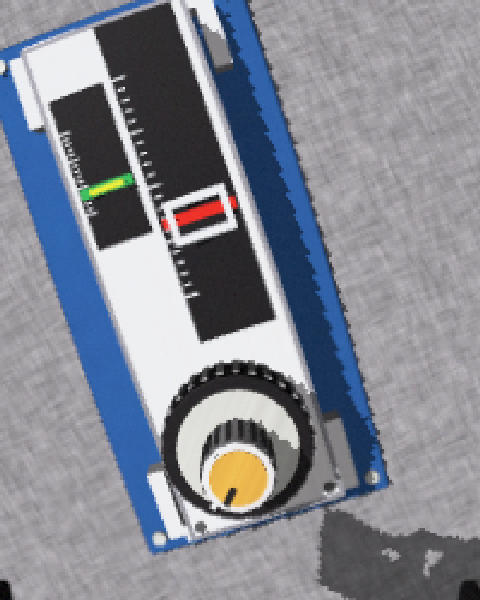

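The picture shows the needle centred on the green mark at about (110,187) and the frame centred on the red mark at about (201,213). The tuner sits between the four stops, and the gripper is clear of everything.

```bash
python3 -c "
from station import r
print(r.hand_in())"
```

```text
the job is handed in; nothing more can be done
None
```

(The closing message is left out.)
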